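# Four clicks up on the dry-block heater, then start

### The arm

A 7-joint arm with a two-finger parallel gripper is mounted at the origin on a cart in front of the work surface, level with it; the furniture and walls round the work are solid. World frame = base frame: x ahead of the robot, y to its left, z up, the work surface at z = 0. Lengths are in m, angles in rad, forces in N, time in s.
With the tool pointing down it reaches from about 0.425 to 0.825 m from the base axis. Payload 3.6 kg.
Tool frame: the origin (TCP) lies at the very end of the fingers, on their centre line; the grasp point (between the pads) lies 19 mm behind it; z points along the fingers, y is the line along which they close (so a half turn about z gives the same grasp; the last joint's range is limited). The gripper opens to 85 mm and grips with 20 to 120 N. Pads are 22 mm wide; open, the fingers measure 114 mm over their backs; the gripper's body (76 mm by 85 mm) begins 54 mm behind the grasp point. The pads swing forward as they close: fully open they stand 13 mm farther back than shut.
Start: joints at [-1.258, 0.615, -0.013, 1.423, 0.008, 1.103, -0.04], TCP at [0.216, 0.613, 0.231] pointing down, gripper open.
Joint ranges: [-3.12, 3.12], [-0.3, 2.06], [-1.34, 1.32], [0.26, 2.42], [-1.36, 4.5], [0.01, 1.98], [-2.84, 2.84]. Speed limits (rad/s): [2.79, 2.79, 3.14, 3.14, 3.14, 3.14, 3.14].

### API

Orientations are given as a 3x3 rotation matrix whose columns are the frame's x, y, z axes.
In Python, from bench import * gives the robot as it stands.
- The arm moves only by the tool jog_arm, never from a script. Its argument "motion" is a list of rows, each a list of 5 numbers: the shift along the tool's x, y, z in cm, then the turn about the tool's z in rad, then the closure, from 0 (fully open) to 1 (shut). In form: [[dx, dy, dz, turn, hand], ...]. A call has 1 to 20 rows; each row shifts and turns the commanded pose from where the row before left it, along the tool's axes as they then stand; what a row does not reach is not made up. A row lasts 1/8 s, in which the tool goes at most 62.5 mm and 10.7 degrees, less where a joint would pass 70% of its speed; a pose out of reach is approached as far as the arm can. A call is refused whole if a number of a shift passes 6.25 or a number of a turn 0.188, either way. A call with a gripper value outside its range is refused whole. The fingers move at their own pace and stop on an object; the grip force is fixed at half the most. Time passes only in rows, so rows that do not move let the fingers close. It gives the time, the measured TCP pose, the force, the opening and the grip force at its end, in the units of the state.
- state(): the state, without advancing time (a new reading comes with each control period).
- get_image(name): name is "scene" or "side" or "wrist"; returns the picture (420x560x3 uint8, blue, green, red); there is no depth.
- calibration(name): a dict with "K" (3x3 intrinsics, pixels), "k1" (the pictures are not rectified: a ray, as slopes to the right and down, at radius r is drawn at 1 + k1 r^2 times it, then the intrinsics apply), "origin" and "attitude" of the camera in the world. Camera axes: x right, y down, z forward; pixel columns grow to the right and rows downward; lengths in m; the calibration is good to about 2 mm. A picture is of the moment at which its call begins: read the wrist's pose just before it. calibration takes no time and is no camera call; for the wrist camera it gives the pose at the moment of the call.
- sign_off(): hands the job in; it is judged then, once.
Trained networks look in the newest picture that a camera, given by its name, has taken for a name from the list of things; names that differ only in an ending like _2 or _b are one class to them, and where a whole thing is asked for, a point or a joint stands for the part that bears it (a point fixed in the world has none). Each returns a list of dicts, best first, with "p" (0 to 1); they miss things now and then, are a little off and sometimes report something else, mostly with a low value. They report only what shows in the picture. A call takes as long as a camera call.
- look_for(camera, thing): "location" ([column, row] as shares, 0 to 1, of the picture: columns of its width, rows of its height, amid what is visible of it).
- trace(camera, thing): "pixels" (420x560 bool, what is visible of it) and "location" ([column, row] as shares, 0 to 1, of the picture: columns of its width, rows of its height, amid what is visible of it).
- pinpoint(camera, thing): "location" ([column, row] as shares, 0 to 1, of the picture: columns of its width, rows of its height: a listed point, or the origin of a listed thing).
The state is a dict: "t": time; "q": joint angles; "qvel": joint speeds; "effort": joint torques, N m; "tool_pos": TCP position; "tcp_rot": TCP orientation; "wrist_force": force on the tool from outside, world axes, zero at the start; "ft_torque": the same for the moment, N m; "finger_gap": opening from 0.0 (shut) to 1.0 (fully open); "gripper_force": force on a finger pad.
Only numpy, scipy, OpenCV 4.12 (cv2) and the standard library are available. Lean on these libraries where they do the work, as an engineer would, in place of code of your own. Each camera call takes 0.05 s, during which the arm holds its last target. There are 200 camera calls.

### The job

Turn the heater's black click-stop dial exactly four clicks clockwise (seen from above) by pushing its orange fin gently with a fingertip, never going past the fourth click. Then press the green start key fully down, let it come back up and move clear. Pinch and lift nothing, and leave the bottles and the carton beside the heater undisturbed.

Things in the scene. Friction and masses are not known exactly. Their poses are not given: they have to be found in the camera images.
- heater: Dry-block heater, fixed to the worktop: white housing 200 x 200 mm, grey deck 55 mm above the worktop. Origin at the centre of its underside; x to its back, y to its left, z up. On the deck: the black dial front left, the green key front right, an aluminium block with tubes along the back (tubes end 79 mm above the worktop).
- dial: Black click-stop dial, 86 mm across, flat on the heater's deck, turning about its vertical axis. Origin on the axis at deck height; z up, x points along its orange fin and turns with it. Its disc is 12 mm high. It clicks every 24 degrees; it starts at one of the first four of ten settings, fin on the left side. Past half-way between two notches it springs on into the next by itself.
- fin_mid (a point): Middle of the dial's upright orange fin, 36 mm from the dial's axis, 21 mm above the deck, turning with the dial. The fin is radial, from 14 to 41 mm from the axis, 8 mm thick, from the disc (12 mm above the deck) up to 32 mm above the deck. Pushing it takes about 3 to 4 N to leave a notch.
- dial_centre (a point): Centre of the dial at deck height, fixed to the heater, axes as the heater's (x to its back, y to its left). Ten white ticks on the deck round it mark the settings; end stops lie just before the first and just after the tenth.
- start_key: Green round spring push key, 26 mm across, in a black collar 42 mm across. Origin on its axis, 18 mm below its flat top; z up.
- start_key_top (a point): Centre of the green key's flat top, 73 mm above the worktop when not pressed.
- key_travel (a joint): How far the green key is pressed down: 0 released, 0.006 m fully down. Its spring returns it; it takes about 1.2 N at first, 4 N when fully down.
- amber_vial: Loose bystander beside the heater: small amber glass bottle with a black cap, 27 mm across, 57 mm tall. Origin at the centre of its underside.
- red_cap_bottle: Loose bystander beside the heater: small white-labelled bottle with a red cap, 34 mm across, 73 mm tall. Origin at the centre of its underside.
- white_bottle: Loose bystander beside the heater: white plastic bottle with a white cap, 46 mm across, 88 mm tall. Origin at the centre of its underside.
- small_carton: Loose bystander beside the heater: low printed carton, 50 x 50 x 22 mm. Origin at the centre of its underside.

How it is judged:
By the outcome, as a careful person would: the job done as asked, in the order asked, and still so for the second after the job is handed in, with the robot touching nothing.
It also fails if it takes over 64 s, if anything falls off the work surface, if the arm or the gripper's body presses on something with over 40 N, if the wrist force passes 120 N, or if a joint passes its speed limit or range.

## Working session

There is one attempt and no reset: what is moved stays moved. The work goes in short steps, Python scripts to look and compute and a tool call to move; the robot and the scene stay as the last step left them, time stands still between calls to the robot, and variables do not carry over. Pictures are saved under pics/ and viewed, at most 10 in all, crops included, and the job is handed in when it is done.

Besides the shell and the picture viewer there is one more tool, called after "Emit:" as name(argument=value, ...), one argument or row to a line, values as JSON. jog_arm: Moves the arm, as the interface text tells. Its arguments: {"type":"object","properties":{"motion":{"type":"array"}},"required":["motion"]}

```bash
mkdir -p pics; cat > h.py <<'E'
from bench import *
import numpy as np, cv2
def ray(cam,loc,c=None):
    c=c or calibration(cam); K=np.array(c["K"]); k1=c["k1"]
    u=np.array([loc[0]*560,loc[1]*420])
    d=np.array([(u[0]-K[0,2])/K[0,0],(u[1]-K[1,2])/K[1,1]]); s=d.copy()
    for _ in range(20): s=d/(1+k1*(s@s))
    v=np.array(c["attitude"])@np.array([s[0],s[1],1.]); return np.array(c["origin"]),v/np.linalg.norm(v)
def proj(cam,P,c=None):
    c=c or calibration(cam); K=np.array(c["K"])
    v=np.array(c["attitude"]).T@(np.array(P)-np.array(c["origin"])); s=v[:2]/v[2]; s=s*(1+c["k1"]*(s@s))
    return K[:2,:2]@s+K[:2,2]
def atz(cam,loc,z):
    o,v=ray(cam,loc); return o+v*(z-o[2])/v[2]
def tri(rays):
    A=sum(np.eye(3)-np.outer(v,v) for o,v in rays); b=sum((np.eye(3)-np.outer(v,v))@o for o,v in rays)
    P=np.linalg.solve(A,b); return P,[np.linalg.norm(np.cross(P-o,v)) for o,v in rays]
E
cat > a.py <<'E'
from h import *
np.set_printoptions(precision=4,suppress=True)
for c in ("scene","side","wrist"): cv2.imwrite(f"pics/{c}1.png",get_image(c))
Z=dict(fin_mid=.076,dial_centre=.055,start_key_top=.073,heater=0,amber_vial=0,red_cap_bottle=0,white_bottle=0,small_carton=0)
for n,z in Z.items():
    R=[]
    for c in ("scene","side","wrist"):
        r=pinpoint(c,n)
        if r: 
            print(n,c,round(r[0]["p"],2),np.array(r[0]["location"])*[560,420],atz(c,r[0]["location"],z)); 
            if r[0]["p"]>.4: R.append(ray(c,r[0]["location"]))
    if len(R)>1: print("   tri",*tri(R))
s=state(); print(s["t"],s["tool_pos"],s["tcp_rot"],s["wrist_force"])
E
python3 a.py
python3 -c "
import cv2,numpy as np
cv2.imwrite('pics/both1.png',cv2.resize(np.vstack([cv2.imread('pics/scene1.png'),cv2.imread('pics/side1.png')])[:, :],None,fx=.714,fy=.714))"
```

```text
fin_mid scene 0.72 [253.176 197.4  ] [0.524  0.1153 0.076 ]
fin_mid side 0.68 [295.288 270.48 ] [ 0.4789 -0.137   0.076 ]
   tri [ 0.3658 -0.2541  0.2555] [np.float64(0.031209622640261173), np.float64(0.031209622640261128)]
dial_centre scene 0.57 [243.712 208.782] [0.4974 0.1113 0.055 ]
dial_centre side 0.88 [241.92  186.396] [0.5042 0.1173 0.055 ]
   tri [0.5072 0.1276 0.0461] [np.float64(0.0015638587074244341), np.float64(0.001563858707424311)]
start_key_top scene 0.52 [242.928 207.69 ] [0.4812 0.0824 0.073 ]
start_key_top side 0.65 [263.984 211.68 ] [0.5003 0.0148 0.073 ]
   tri [ 0.4537 -0.0245  0.1242] [np.float64(0.022829415154557643), np.float64(0.022829415154557515)]
heater scene 0.82 [263.872 234.318] [0.5277 0.0718 0.    ]
heater side 0.56 [264.208 213.108] [0.5347 0.0788 0.    ]
   tri [ 0.5392  0.09   -0.0113] [np.float64(0.0012379531720940792), np.float64(0.0012379531720939426)]
amber_vial scene 0.79 [295.512 270.48 ] [ 0.5076 -0.0959  0.    ]
amber_vial side 0.84 [296.184 272.286] [ 0.5134 -0.0876  0.    ]
   tri [ 0.5192 -0.0784 -0.013 ] [np.float64(0.00020599650721561
[... 282 characters left out ...]
te_bottle scene 0.64 [335.496 260.694] [ 0.6006 -0.1046  0.    ]
white_bottle side 0.95 [339.304 251.286] [ 0.6126 -0.0814  0.    ]
   tri [ 0.6343 -0.0587 -0.0336] [np.float64(0.0019835463969997214), np.float64(0.0019835463969998905)]
small_carton scene 0.72 [213.584 212.688] [0.4744 0.2336 0.    ]
small_carton side 0.71 [205.8   178.584] [0.472  0.2358 0.    ]
small_carton wrist 0.55 [ 98.504 414.918] [0.4722 0.2314 0.    ]
   tri [0.4721 0.2325 0.0013] [np.float64(0.001763750784963846), np.float64(0.0014982934655163383), np.float64(0.0007988567814313113)]
1.35 [0.216  0.613  0.2313] [[-0.9432  0.3323 -0.    ]
 [ 0.3323  0.9432 -0.    ]
 [ 0.     -0.     -1.    ]] [ 0.8008 -0.6558 -0.4331]
```

View pics/scene1.png

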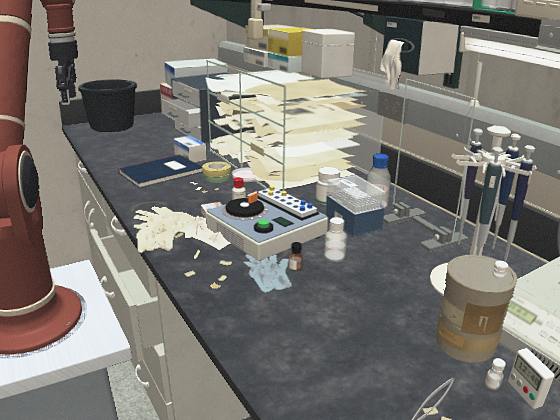

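View pics/side1.png

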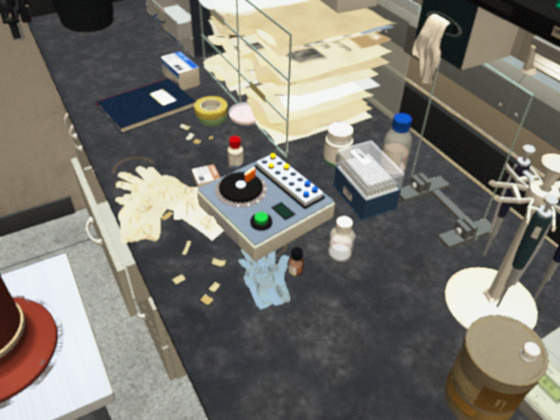

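The scene view shows the heater at about (265,225), with the dial at (241,208), the orange fin at (253,197) and the green key at (263,226). In the side view the dial is at (241,187), the fin at (249,175) and the key at (262,220). The pinpoint hits for the fin and key in some views are wrong. I'll move above the heater with the gripper shut for a close look.

Emit:
jog_arm(
  motion=[
    [-3.4,-3.5,-0.2,0,1],
    [-3.4,-3.5,-0.2,0,1],
    [-3.4,-3.5,-0.2,0,1],
    [-3.4,-3.5,-0.2,0,1],
    [-3.4,-3.5,-0.2,0,1],
    [-3.4,-3.5,-0.2,0,1],
    [-3.4,-3.5,-0.2,0,1],
    [-3.4,-3.5,-0.2,0,1],
    [-3.4,-3.5,-0.2,0,1],
    [-3.4,-3.5,-0.2,0,1],
    [-3.4,-3.5,-0.2,0,1],
    [0,0,0,0,1],
  ],
)

```text
t: 2.85
tool_pos: [0.4426, 0.1212, 0.2538]
tcp_rot: [[-0.94, 0.341, 0.002], [0.341, 0.94, -0.002], [-0.003, -0.001, -1.0]]
wrist_force: [-0.2, 1.1, 0.3]
finger_gap: -0.001
gripper_force: 0.0
```

```bash
sed -i 's/1.png/2.png/' a.py; python3 a.py; python3 -c "
from h import *
c=calibration('wrist');print(c)"
```

```text
fin_mid scene 0.74 [255.92  195.594] [0.5344 0.1215 0.076 ]
fin_mid side 0.68 [255.304 171.402] [0.5381 0.1243 0.076 ]
fin_mid wrist 0.91 [300.72  269.808] [0.5329 0.1219 0.076 ]
   tri [0.5349 0.122  0.0764] [np.float64(0.0006880329617459807), np.float64(0.0026228998481416404), np.float64(0.0020212534226687878)]
dial_centre scene 0.7 [243.208 207.396] [0.4998 0.1186 0.055 ]
dial_centre side 0.87 [241.976 187.32 ] [0.5031 0.1147 0.055 ]
dial_centre wrist 0.93 [280.672 239.4  ] [0.501  0.1097 0.055 ]
   tri [0.4989 0.1106 0.0592] [np.float64(0.0027777463213463907), np.float64(0.0021515883581794356), np.float64(0.0006591681241616582)]
start_key_top scene 0.41 [263.816 220.71 ] [0.4899 0.0035 0.073 ]
start_key_top side 0.49 [260.904 218.988] [0.4863 0.0002 0.073 ]
start_key_top wrist 0.58 [190.4 264.6] [0.49   0.0098 0.073 ]
   tri [0.491  0.0072 0.0687] [np.float64(0.00240397662156003), np.float64(0.0029045253154854006), np.float64(0.0009431833734967168)]
heater scene 0.63 [265.104 233.184] [0.5329 0.0753 0.    ]
heater side 0.87 [264.88  209.916] [0.5403 0.0866 0.    ]
heater wrist 0.
[... 1282 characters left out ...]
ri [ 0.4999  0.2001 -0.0353] [np.float64(0.05347062550107535), np.float64(0.09000006575368659), np.float64(0.04167357986941406)]
4.2 [0.4408 0.1256 0.2533] [[-0.9432  0.3323 -0.0001]
 [ 0.3323  0.9432 -0.0001]
 [ 0.0001 -0.0001 -1.    ]] [-0.4081 -0.4323  0.1932]
{'K': array([[330.85624359,   0.        , 276.95075538],
       [  0.        , 330.85624359, 210.2698481 ],
       [  0.        ,   0.        ,   1.        ]]), 'k1': -0.0684956926029811, 'origin': array([0.37303848, 0.14972058, 0.39613871]), 'attitude': array([[ 3.31369126e-01,  9.04677657e-01,  2.67867205e-01],
       [ 9.43500832e-01, -3.17485269e-01, -9.49172439e-02],
       [-8.25618017e-04,  2.84185575e-01, -9.58768938e-01]])}
```

View pics/wrist2.png

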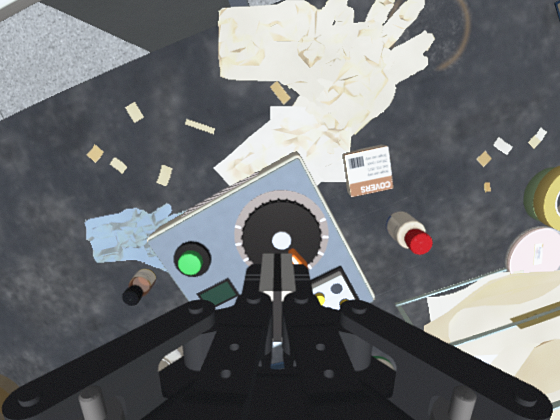

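The shut fingers partly hide the fin: the dial is at (281,240), a bit of orange shows at (297,257), and the key is at (190,264). I'll move the tool away from the robot so that the dial comes clear of the fingers.

Emit:
jog_arm(
  motion=[
    [-3,0,0,0,1],
    [-3,0,0,0,1],
    [-3,0,0,0,1],
    [0,0,0,0,1],
    [0,0,0,0,1],
  ],
)

```text
t: 4.82
tool_pos: [0.5249, 0.0961, 0.253]
tcp_rot: [[-0.943, 0.332, -0.001], [0.332, 0.943, 0.0], [0.001, -0.0, -1.0]]
wrist_force: [0.1, -0.2, -0.9]
finger_gap: 0.004
gripper_force: 0.0
```

```bash
cat > b.py <<'E'
from h import *
import sys
np.set_printoptions(precision=4,suppress=True)
n=sys.argv[1]; im=get_image("wrist"); get_image("scene"); get_image("side")
cv2.imwrite(f"pics/w{n}.png",im)
c=calibration("wrist")
Z=dict(fin_mid=.076,dial_centre=.055,start_key_top=.073,heater=0)
for t,z in Z.items():
    for cam in ("wrist","side","scene"):
        r=pinpoint(cam,t)
        if r: print(t,cam,round(r[0]["p"],2),np.array(r[0]["location"])*[560,420],atz(cam,r[0]["location"],z))
# top-down rectified deck at z: 1 px=0.25mm, up=+x world, left=+y
def top(z,x0,x1,y0,y1,s=4000):
    xs=np.arange(x1,x0,-1/s); ys=np.arange(y1,y0,-1/s)
    Y,X=np.meshgrid(ys,xs); P=np.stack([X,Y,np.full_like(X,z)],-1)-np.array(c["origin"])
    v=P@np.array(c["attitude"]); s2=v[...,:2]/v[...,2:]; s2=s2*(1+c["k1"]*(s2**2).sum(-1,keepdims=True)); K=np.array(c["K"])
    m=(s2*[K[0,0],K[1,1]]+K[:2,2]).astype(np.float32)
    return cv2.remap(im,m[...,0],m[...,1],cv2.INTER_LINEAR)
z=float(sys.argv[2]) if len(sys.argv)>2 else .055
cv2.imwrite(f"pics/top{n}.png",top(z,.43,.58,-.03,.17))
s=state(); print(s["t"],s["tool_pos"],s["wrist_force"])
E
python3 b.py 3
```

```text
fin_mid wrist 0.92 [305.592 183.12 ] [0.5296 0.1247 0.076 ]
fin_mid side 0.67 [253.904 177.282] [0.5273 0.1091 0.076 ]
fin_mid scene 0.69 [254.912 196.518] [0.5298 0.1179 0.076 ]
dial_centre wrist 0.62 [281.624 155.316] [0.499  0.1104 0.055 ]
dial_centre side 0.76 [241.528 188.706] [0.5004 0.1113 0.055 ]
dial_centre scene 0.7 [243.488 208.194] [0.4984 0.1144 0.055 ]
start_key_top wrist 0.63 [182.616 182.91 ] [0.4899 0.0083 0.073 ]
start_key_top scene 0.51 [210.784 213.108] [0.4084 0.0911 0.073 ]
heater wrist 0.8 [261.408 186.984] [0.5342 0.0725 0.    ]
heater side 0.7 [265.496 212.814] [0.5374 0.0784 0.    ]
heater scene 0.71 [262.808 231.882] [0.5314 0.0836 0.    ]
5.575 [0.5257 0.0957 0.2533] [-0.0159 -0.1317  0.2994]
```

View pics/top3.png

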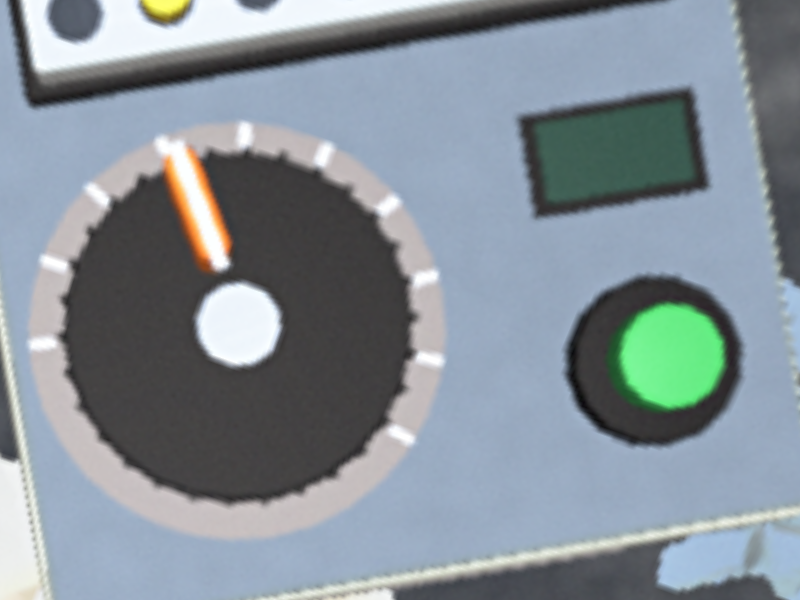

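The rectified top view (4 px/mm) has the dial centre at (237,331) and the fin along the 4th tick at (162,145), at about +22° in world azimuth. Four clicks clockwise is the 8th tick at (426,278), at about −74°. The key's top is at (672,356). The aluminium block is about 20 mm clear of the fingertip's sweep. Next I'll move to the anticlockwise side of the fin, just above fin height.

Emit:
jog_arm(
  motion=[
    [1.3,2.15,0,0,1],
    [1.3,2.15,0,0,1],
    [0,0,3,-0.18,1],
    [0,0,4,-0.18,1],
    [0,0,4,-0.18,1],
    [0,0,4,-0.18,1],
    [0,0,1,0,1],
    [0,0,0,0,1],
    [0,0,0,0,1],
  ],
)

```text
t: 6.7
tool_pos: [0.5167, 0.1454, 0.0949]
tcp_rot: [[-0.929, -0.371, 0.003], [-0.371, 0.929, 0.001], [-0.003, -0.001, -1.0]]
wrist_force: [-0.5, -0.7, 0.6]
finger_gap: -0.002
gripper_force: 0.0
```

```bash
python3 b.py 4; python3 -c "
from h import *
s=state();print(s['tool_pos'],s['tcp_rot'],s['q'])"
```

```text
fin_mid wrist 0.59 [229.208 263.298] [0.5308 0.1234 0.076 ]
fin_mid side 0.77 [254.072 172.284] [0.5347 0.1229 0.076 ]
fin_mid scene 0.8 [252.784 197.694] [0.5225 0.1143 0.076 ]
dial_centre wrist 0.72 [230.216 187.614] [0.4964 0.1088 0.055 ]
dial_centre side 0.82 [239.792 187.614] [0.4988 0.1159 0.055 ]
dial_centre scene 0.81 [242.984 210.   ] [0.493  0.1063 0.055 ]
start_key_top wrist 0.84 [ 42.784 107.31 ] [0.4876 0.0095 0.073 ]
start_key_top side 0.7 [258.888 219.786] [0.482  0.0001 0.073 ]
start_key_top scene 0.68 [262.808 220.584] [0.4884 0.0051 0.073 ]
heater wrist 0.69 [185.416 197.904] [0.53   0.0776 0.    ]
heater side 0.72 [263.2   213.108] [0.5328 0.0798 0.    ]
heater scene 0.9 [263.984 233.688] [0.5295 0.0744 0.    ]
7.45 [0.5154 0.1449 0.0932] [-0.3906 -1.2779 -0.9474]
[0.51542939 0.14487825 0.09324168] [[-9.28241821e-01 -3.71977275e-01 -1.69745375e-04]
 [-3.71977270e-01  9.28241836e-01 -6.24948356e-05]
 [ 1.80811417e-04  5.13110116e-06 -9.99999984e-01]] [-0.26053101  0.62212157 -0.08262412  1.90339835  0.08293631  0.61949798
  1.55662251]
```

View pics/w4.png

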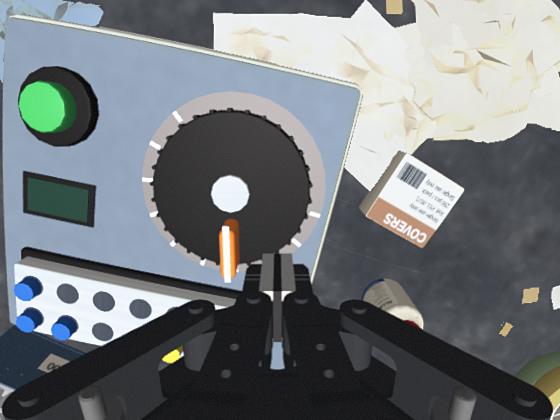

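The picture shows the fin at (229,255) with the fingertip at (278,258), clear on the fin's anticlockwise side. I'll go down to fin height and close the gap gently.

Emit:
jog_arm(
  motion=[
    [0,0,1,0,1],
    [0,0,1,0,1],
    [0,-0.3,0,0,1],
    [0,-0.3,0,0,1],
    [0,-0.2,0,0,1],
    [0,-0.2,0,0,1],
    [0,0,0,0,1],
    [0,0,0,0,1],
  ],
)

```text
t: 8.45
tool_pos: [0.5189, 0.1368, 0.0734]
tcp_rot: [[-0.928, -0.373, -0.0], [-0.373, 0.928, 0.001], [-0.0, 0.001, -1.0]]
wrist_force: [-0.6, 4.4, -1.0]
finger_gap: -0.0
gripper_force: 2.3
```

```bash
cat > f.py <<'E'
from h import *
import sys
np.set_printoptions(precision=4,suppress=True)
C=np.array([.4973,.1107])
im=get_image("wrist"); c=calibration("wrist"); cv2.imwrite(f"pics/w{sys.argv[1]}.png",im)
s=state(); R=np.array(s["tcp_rot"]); p=np.array(s["tool_pos"])
w=np.array(s["wrist_force"]); phi=np.degrees(np.arctan2(R[1,1],R[0,1]))-90
e=-R[:2,0]; n=R[:2,1]; dd=p[:2]-C
print("t",s["t"],"tcp",p,"tool phi",phi,"r,d mm",dd@e*1e3,dd@n*1e3,"force radial,tang,z",w[:2]@e,w[:2]@n,w[2])
# fin angle: orange pixels + white stripe, ray to z=.087 around dial
hsv=cv2.cvtColor(im,cv2.COLOR_BGR2HSV)
m=cv2.inRange(hsv,(5,140,120),(18,255,255)); P=[]
for v,u in np.argwhere(m>0):
    o,r=ray("wrist",[(u+.5)/560,(v+.5)/420],c); q=o+r*(.078-o[2])/r[2]; q=q[:2]-C
    if .008<np.hypot(*q)<.05: P.append(q)
P=np.array(P); print("orange n",len(P),"azim",np.degrees(np.arctan2(*P.mean(0)[::-1])), "r",np.hypot(*P.mean(0)))
r=pinpoint("wrist","fin_mid")
if r: q=atz("wrist",r[0]["location"],.076)[:2]-C; print("net",r[0]["p"],np.degrees(np.arctan2(q[1],q[0])),np.hypot(*q))
E
python3 f.py 5
```

```text
t 8.5 tcp [0.5189 0.1367 0.0734] tool phi 21.898455162775562 r,d mm 29.786469417587075 16.056612771176553 force radial,tang,z 1.0305175519078813 4.547585367924653 -0.12303236585604099
orange n 553 azim 18.743437990111982 r 0.023209469457605266
net 0.8 17.51888666210857 0.037407810526375554
```

In contact: about 4.5 N tangential. First click: sweep about 12° round the axis, turning with the fin.

Emit:
jog_arm(
  motion=[
    [-0.085,-0.18,0,0.06,1],
    [-0.085,-0.18,0,0.06,1],
    [-0.085,-0.18,0,0.06,1],
    [0,0,0,0,1],
    [0,0,0,0,1],
  ],
)

```text
t: 9.18
tool_pos: [0.5227, 0.1342, 0.0734]
tcp_rot: [[-0.979, -0.202, -0.001], [-0.202, 0.979, 0.003], [-0.0, 0.003, -1.0]]
wrist_force: [-1.5, 6.9, -0.6]
finger_gap: 0.003
gripper_force: 3.8
```

```bash
python3 f.py 6
```

```text
t 9.225 tcp [0.5226 0.1341 0.0734] tool phi 11.667877117040518 r,d mm 29.56176660350131 17.829545412924947 force radial,tang,z -0.8867201174693355 6.793622095490659 -0.6277098104337315
orange n 564 azim 12.91255417361288 r 0.023185289471993657
net 0.75 12.383855397857738 0.037259080907561776
```

Emit:
jog_arm(
  motion=[
    [-0.085,-0.18,0,0.06,1],
    [0,0,0,0,1],
    [0,0,0,0,1],
  ],
)

```text
t: 9.65
tool_pos: [0.5237, 0.1334, 0.0734]
tcp_rot: [[-0.99, -0.144, -0.001], [-0.144, 0.99, 0.004], [0.0, 0.004, -1.0]]
wrist_force: [-1.7, 8.2, 0.4]
finger_gap: -0.0
gripper_force: 4.2
```

```bash
python3 f.py 7
```

```text
t 9.7 tcp [0.5238 0.1332 0.0734] tool phi 8.26996294499979 r,d mm 29.46591146980199 18.457771377128328 force radial,tang,z -0.012379585019206593 8.470520604579567 0.30206283931979827
orange n 566 azim 10.894473164906257 r 0.02309558479325121
net 0.67 7.708759772841926 0.03682174929700404
```

View pics/w7.png

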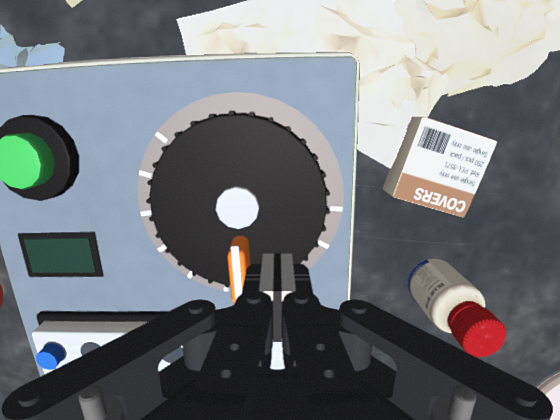

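The fin (236,270) is touching the finger and is still short of half-way. I'll push one more small step.

Emit:
jog_arm(
  motion=[
    [-0.085,-0.18,0,0.06,1],
    [0,0,0,0,1],
    [0,0,0,0,1],
  ],
)

```text
t: 10.12
tool_pos: [0.526, 0.1273, 0.0734]
tcp_rot: [[-0.997, -0.081, 0.001], [-0.081, 0.997, -0.001], [-0.001, -0.001, -1.0]]
wrist_force: [0.2, 0.9, -0.3]
finger_gap: -0.001
gripper_force: 0.7
```

```bash
python3 f.py 8
```

```text
t 10.175 tcp [0.5259 0.1274 0.0734] tool phi 4.660308065822818 r,d mm 29.90416792841975 14.269570349343615 force radial,tang,z 0.4196011279383219 1.2218446203940754 -1.136859827915472
orange n 587 azim -2.817560474093565 r 0.024641484780771376
net 0.89 -5.258052216707941 0.035113635257025815
```

Click 1 is done: the fin is at about −2.5° and the force has dropped. The next click is the same 24° sweep.

Emit:
jog_arm(
  motion=[
    [-0.08,-0.18,0,0.06,1],
    [-0.08,-0.18,0,0.06,1],
    [-0.08,-0.18,0,0.06,1],
    [-0.08,-0.18,0,0.06,1],
    [-0.08,-0.18,0,0.06,1],
    [-0.08,-0.18,0,0.06,1],
    [-0.08,-0.18,0,0.06,1],
    [0,0,0,0,1],
    [0,0,0,0,1],
  ],
)

```text
t: 11.35
tool_pos: [0.5314, 0.1202, 0.0737]
tcp_rot: [[-0.945, 0.328, 0.004], [0.328, 0.945, 0.006], [-0.002, 0.007, -1.0]]
wrist_force: [1.0, 8.8, -1.5]
finger_gap: -0.001
gripper_force: 4.4
```

```bash
python3 f.py 9
```

```text
t 11.4 tcp [0.5314 0.1201 0.0736] tool phi -19.172078504706604 r,d mm 29.074179441127068 20.062481075239152 force radial,tang,z -1.3728434180105769 8.75189240966629 -2.3419640766845364
orange n 581 azim -12.877203243469262 r 0.022901411678156923
net 0.78 -14.674385296053021 0.035269208369757596
```

Emit:
jog_arm(
  motion=[
    [-0.08,-0.18,0,0.06,1],
    [0,0,0,0,1],
    [0,0,0,0,1],
  ],
)

```text
t: 11.82
tool_pos: [0.5309, 0.1151, 0.0736]
tcp_rot: [[-0.922, 0.387, 0.002], [0.387, 0.922, 0.002], [-0.001, 0.003, -1.0]]
wrist_force: [1.5, 4.5, -1.8]
finger_gap: 0.002
gripper_force: 2.5
```

```bash
python3 f.py 10
```

```text
t 11.875 tcp [0.5309 0.1151 0.0736] tool phi -22.739885718765578 r,d mm 29.321847251684964 17.03176249756228 force radial,tang,z -1.0257829495265822 5.790865945564667 -1.5422308793495008
orange n 559 azim -23.06308764683321 r 0.023171126683805172
net 0.57 -26.090164429618717 0.0371247349818321
```

Click 2 released, but the finger is still pressing. I'll back off to see where the fin rests.

Emit:
jog_arm(
  motion=[
    [0,0.3,0,0,1],
    [0,0.3,0,0,1],
    [0,0,0,0,1],
    [0,0,0,0,1],
  ],
)

```text
t: 12.42
tool_pos: [0.5323, 0.1179, 0.0732]
tcp_rot: [[-0.921, 0.389, -0.0], [0.389, 0.921, -0.001], [-0.0, -0.001, -1.0]]
wrist_force: [-0.8, -0.6, -0.7]
finger_gap: -0.001
gripper_force: 0.0
```

```bash
python3 f.py 11; python3 b.py 11 0.055|tail -1
```

```text
t 12.475 tcp [0.5323 0.118  0.0733] tool phi -22.87579812103543 r,d mm 29.389684862439342 20.332003429313254 force radial,tang,z -0.0023353115125384423 0.44720669378414407 0.6226278902357426
orange n 639 azim -16.92020004610796 r 0.023497012586642368
net 0.92 -19.141060387804927 0.03605920295782865
13.275 [0.5324 0.1186 0.0733] [0.463 0.078 0.381]
```

View pics/top11.png

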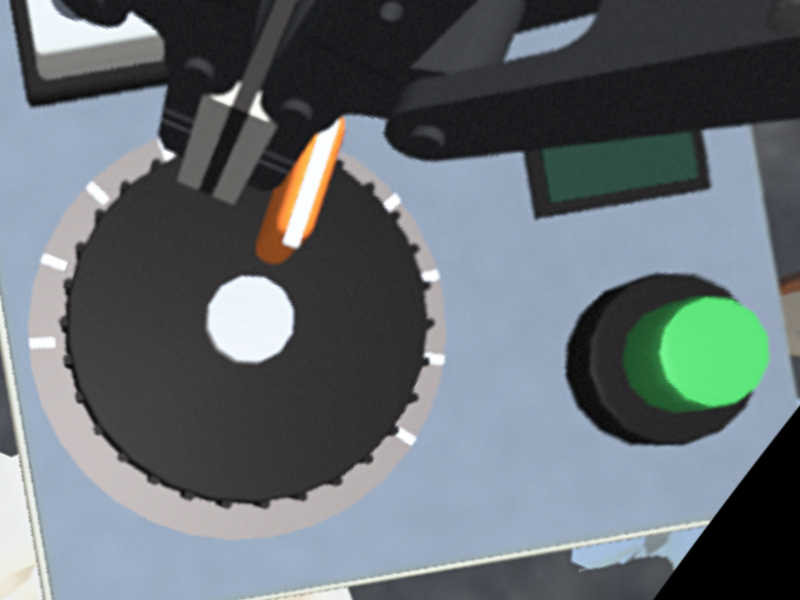

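The picture shows the fin at (290,243)–(340,120), near the 6th tick at (325,155). Its angle needs a precise fit, so I'll measure the direction of the white stripe in the rectified pictures.

```bash
cat > g.py <<'E'
import cv2,numpy as np,sys
def stripe(f):
    im=cv2.imread(f); h=cv2.cvtColor(im,cv2.COLOR_BGR2HSV)
    o=cv2.inRange(h,(5,130,90),(20,255,255)); 
    n,l,st,_=cv2.connectedComponentsWithStats(cv2.dilate(o,np.ones((3,3)))); k=1+np.argmax(st[1:,4])
    reg=cv2.morphologyEx((l==k).astype(np.uint8),cv2.MORPH_CLOSE,np.ones((25,25)))
    w=cv2.inRange(h,(0,0,200),(180,70,255))&(cv2.dilate(reg,np.ones((5,5)))*255)
    n,l,st,_=cv2.connectedComponentsWithStats(w); k=1+np.argmax(st[1:,4])
    p=np.argwhere(l==k)[:,::-1].astype(np.float32)
    vx,vy,x,y=cv2.fitLine(p,cv2.DIST_HUBER,0,.01,.01).ravel()
    if vy>0: vx,vy=-vx,-vy
    return len(p),(x,y),np.degrees(np.arctan2(-vx,-vy)), p.min(0),p.max(0)
for f in sys.argv[1:]: print(f,*stripe(f))
E
python3 g.py pics/top3.png pics/top11.png pics/top4.png
python3 -c "
import numpy as np
T=[(42,344),(53,263),(97,195),(162,145),(245,135),(325,155),(388,206),(426,278),(430,360),(402,435)]
T=np.array(T,float); A=np.c_[2*T,np.ones(10)]; s=np.linalg.lstsq(A,(T**2).sum(1),rcond=None)[0]; print(s[:2]); d=T-s[:2]; print(np.degrees(np.arctan2(-d[:,0],-d[:,1])))"
```

```text
pics/top3.png 237 (np.float32(191.27473), np.float32(207.98178)) 21.428896 [162. 155.] [212. 264.]
pics/top11.png 388 (np.float32(299.8628), np.float32(193.56773)) -17.392097 [283. 134.] [319. 246.]
pics/top4.png 393 (np.float32(192.997), np.float32(178.54335)) 21.40042 [166. 117.] [228. 241.]
[236.9282084  329.26474805]
[  94.32295101   70.18717275   46.18327708   22.12830313   -2.37929796
  -26.81161174  -50.7877938   -74.82961337  -99.04506447 -122.64122797]
```

```bash
sed -i 's/.43,.58,-.03,.17/.43,.58,-.03,.17/' b.py; python3 f.py 12; python3 b.py 12 0.087 | tail -1; python3 - <<'E'
import cv2,numpy as np
im=cv2.imread('pics/top12.png'); h=cv2.cvtColor(im,cv2.COLOR_BGR2HSV)
cv2.imwrite('pics/crop12.png',cv2.resize(im[60:400,120:460],None,fx=1.7,fy=1.7))
E
```

```text
t 13.325 tcp [0.5324 0.1186 0.0733] tool phi -22.84542812987651 r,d mm 29.238100566810022 20.90468522502063 force radial,tang,z 0.41611528165331857 -1.3071659425095787 -0.06086497799178204
orange n 653 azim -16.5396235923656 r 0.023768900448306065
net 0.69 -17.305579972226287 0.03718018159297365
14.125 [0.5324 0.1186 0.0733] [0.4441 0.2413 0.4221]
```

View pics/crop12.png

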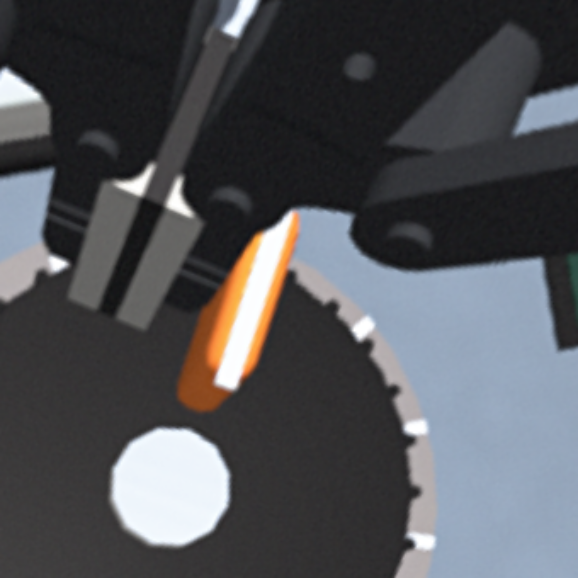

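The fin fits at about −17° with no force on the finger, which is not the expected −26°. It seems to have followed the finger back, so I'll lift straight clear and look again without obstruction.

Emit:
jog_arm(
  motion=[
    [0,0,-1,0,1],
    [0,0,-1.5,0,1],
    [0,0,-1.5,0,1],
    [0,0,0,0,1],
    [0,0,0,0,1],
  ],
)

```text
t: 14.75
tool_pos: [0.5322, 0.1187, 0.1134]
tcp_rot: [[-0.922, 0.388, -0.0], [0.388, 0.922, 0.0], [0.0, 0.0, -1.0]]
wrist_force: [-0.2, -0.1, -0.2]
finger_gap: 0.002
gripper_force: 0.0
```

```bash
python3 f.py 13; python3 b.py 13 0.055|tail -1; python3 g.py pics/top13.png
```

```text
t 14.8 tcp [0.532  0.1186 0.1131] tool phi -22.840976532260285 r,d mm 28.889282147080678 20.749215014080896 force radial,tang,z -0.5065933703081086 -0.7202415395359303 -0.5292714786497825
orange n 447 azim -16.18398470167624 r 0.026335757540796336
net 0.7 -20.47425761130312 0.03568587923371483
15.6 [0.5324 0.1186 0.1133] [ 0.4327 -1.103   0.0496]
pics/top13.png 405 (np.float32(294.95096), np.float32(193.54291)) -17.55031 [276. 125.] [317. 256.]
```

Even with the finger lifted the fin reads −17.5°. I'll rise further and sidestep for an unobstructed check against the ticks.

Emit:
jog_arm(
  motion=[
    [-1,1,-2,0,1],
    [-1,1,-2,0,1],
    [-1,1,-2,0,1],
    [0,0,0,0,1],
    [0,0,0,0,1],
  ],
)

```text
t: 16.23
tool_pos: [0.5704, 0.1342, 0.1723]
tcp_rot: [[-0.921, 0.388, -0.003], [0.388, 0.921, -0.001], [0.002, -0.002, -1.0]]
wrist_force: [-0.0, -0.5, -0.2]
finger_gap: 0.005
gripper_force: 0.0
```

```bash
python3 f.py 14; python3 b.py 14 0.055|tail -1; python3 b.py 15 0.087|tail -1; python3 g.py pics/top14.png pics/top15.png; python3 -c "
import cv2,numpy as np
a,b=[cv2.imread(f'pics/top{i}.png')[90:550,10:460] for i in (14,15)]
cv2.imwrite('pics/pair.png',cv2.resize(np.hstack([a[:,:400],b[:,:400]]),None,fx=1,fy=1))"
```

```text
t 16.275 tcp [0.5702 0.1341 0.1721] tool phi -22.86274544345065 r,d mm 58.062026942539454 49.91536760473784 force radial,tang,z -0.46269509931809427 -0.20639634263974768 0.5753003755462045
orange n 325 azim -15.968033914619582 r 0.02688394576417292
net 0.71 -21.835909231485243 0.03584703041280115
17.075 [0.5717 0.1346 0.1733] [0.3563 0.5684 0.2709]
17.825 [0.5717 0.1346 0.1733] [ 0.8204 -0.063   0.4679]
pics/top14.png 283 (np.float32(297.4434), np.float32(215.60532)) -17.951494 [278. 154.] [316. 276.]
pics/top15.png 267 (np.float32(265.53937), np.float32(228.56172)) -17.985928 [248. 175.] [281. 282.]
```

View pics/pair.png

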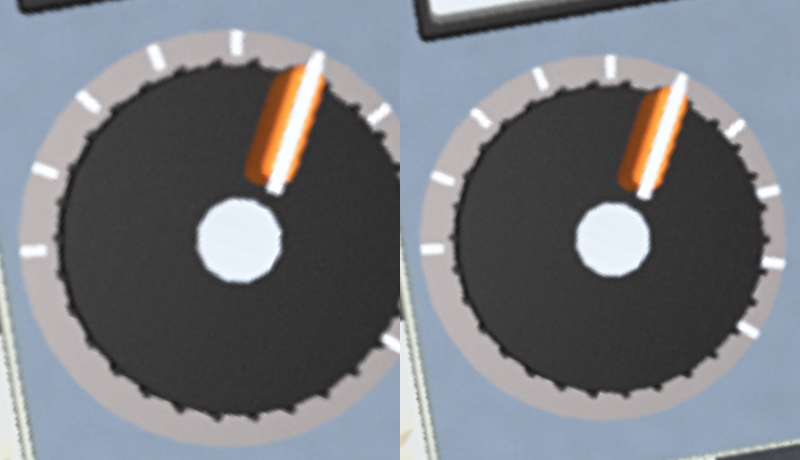

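The fin is clear of the finger and points short of the 6th tick in both rectifications. I'll settle its angle with a silhouette fit of the known fin box in the wrist view.

```bash
cat > fit.py <<'E'
from h import *
from scipy.optimize import minimize
import sys
def box(phi,C,z0):
    u=np.array([np.cos(phi),np.sin(phi)]); n=np.array([-u[1],u[0]])
    return [np.r_[C+u*r+n*t,z0+z] for r in(.014,.041) for t in(-.004,.004) for z in(.012,.032)]
def pose(cam,C=(.4973,.1107),z0=.055,img=None,c=None):
    im=get_image(cam) if img is None else img; c=c or calibration(cam)
    h=cv2.cvtColor(im,cv2.COLOR_BGR2HSV); m=cv2.inRange(h,(4,120,50),(20,255,255))
    pc=proj(cam,np.r_[C,.08],c); g=np.zeros_like(m); cv2.circle(g,tuple(int(v) for v in pc),int(.055*c["K"][0][0]/np.linalg.norm(np.array(c["origin"])-np.r_[C,.08])),255,-1); m&=g
    m=cv2.morphologyEx(m,cv2.MORPH_CLOSE,np.ones((5,5)))
    S=8; 
    M=cv2.resize(m,None,fx=S,fy=S,interpolation=cv2.INTER_LINEAR)>127
    ys,xs=np.where(M); pad=200; x0,x1,y0,y1=xs.min()-pad,xs.max()+pad,ys.min()-pad,ys.max()+pad; M=M[y0:y1,x0:x1]
    def iou(phi,C):
        p=np.array([proj(cam,q,c) for q in box(phi,C,z0)]); p=(p+.5)*S-.5-[x0,y0]
        k=np.zeros(M.shape,np.uint8); cv2.fillConvexPoly(k,cv2.convexHull(p.astype(np.int32)),1); k=k>0
        return (k&M).sum()/(k|M).sum()
    g=[(iou(np.radians(a),np.array(C)),a) for a in range(-130,100,2)]; b=max(g)
    r=minimize(lambda v:-iou(np.radians(v[0]),np.array(C)+v[1:]/1e3),[b[1],0,0],method="Nelder-Mead",options=dict(initial_simplex=[[b[1],0,0],[b[1]+4,0,0],[b[1],2,0],[b[1],0,2]]))
    return b, r.x, -r.fun, m.sum()//255
if __name__=="__main__":
    np.set_printoptions(precision=2,suppress=True)
    for cam in ("wrist","side","scene"): print(cam,*pose(cam))
    print(state()["t"])
E
python3 fit.py
```

```text
wrist (np.float64(0.575155192857641), -18) [-18.53  -0.43   0.31] 0.5795898323316886 389
side (np.float64(0.81767051845792), -28) [-27.88  -0.32   0.67] 0.8440938343367241 132
scene (np.float64(0.7812146359864203), -32) [-30.55   1.05  -0.78] 0.8084532374100719 102
17.975
```

```bash
python3 - <<'E'
from fit import *
np.set_printoptions(precision=2,suppress=True)
for cam in ("side","scene"): 
    for k in "12": print(cam,*pose(cam,img=cv2.imread(f"pics/{cam}{k}.png")))
for cam in ("side","scene"): print("now",cam,*pose(cam))
E
```

```text
side (np.float64(0.622552772612928), 16) [30.1  -1.   -8.64] 0.7237658149342595 96
side (np.float64(0.6269412930939531), 16) [30.06 -0.95 -8.59] 0.7295636910732196 95
scene (np.float64(0.7002808988764045), 14) [25.89 -0.32 -9.1 ] 0.8169081356471899 81
scene (np.float64(0.7002808988764045), 14) [25.89 -0.32 -9.1 ] 0.8169081356471899 81
now side (np.float64(0.81767051845792), -28) [-27.88  -0.32   0.67] 0.8440938343367241 132
now scene (np.float64(0.7910036336298709), -32) [-33.59   0.74   0.24] 0.8082625776200735 104
```

```bash
python3 - <<'E'
s=open('fit.py').read()
s=s.replace("    S=8; \n","""    n,l,st,_=cv2.connectedComponentsWithStats(m); l=np.isin(l,[i for i in range(1,n) if st[i,4]>=8])
    hu=cv2.convexHull(np.argwhere(l)[:,::-1].astype(np.int32)); m=np.zeros_like(m); cv2.fillConvexPoly(m,hu,255)
    S=8
""")
open('fit.py','w').write(s)
E
python3 - <<'E'
from fit import *
np.set_printoptions(precision=2,suppress=True)
c=calibration("wrist"); im=get_image("wrist"); cv2.imwrite("pics/w16.png",im)
print(*pose("wrist",img=im,c=c))
print("z+2",*pose("wrist",img=im,c=c,z0=.057)); print("z-2",*pose("wrist",img=im,c=c,z0=.053))
# same for w3, w4 from their recorded tool poses (camera rigid on tool)
s=state(); R=np.array(s["tcp_rot"]); p=np.array(s["tool_pos"]); o=R.T@(np.array(c["origin"])-p); A=R.T@np.array(c["attitude"])
def Rz(xaz): 
    a=np.radians(xaz); x=np.array([np.cos(a),np.sin(a),0]); z=np.array([0,0,-1.]); return np.c_[x,np.cross(z,x),z]
for f,pp,az in (("w3",(.5257,.0957,.2533),160.6),("w4",(.5154,.1449,.0932),201.84),("w13",(.532,.1186,.1131),180-22.84),("w8",(.5259,.1274,.0734),184.66),("w10",(.5309,.1151,.0736),180-22.74)):
    Q=Rz(az); cc=dict(c); cc["origin"]=np.array(pp)+Q@o; cc["attitude"]=Q@A
    print(f,*pose("wrist",img=cv2.imread(f"pics/{f}.png"),c=cc))
for cam in ("side","scene"): 
    print(cam,"start",*pose(cam,img=cv2.imread(f"pics/{cam}2.png"))); print(cam,"now",*pose(cam))
E
```

```text
(np.float64(0.8959337280279039), -18) [-18.35  -0.49   0.27] 0.9009980868081967 621
z+2 (np.float64(0.8634474436896675), -18) [-18.53  -0.42   0.74] 0.8926596107886651 621
z-2 (np.float64(0.8771619947699225), -20) [-18.63  -0.39  -0.12] 0.9064501851894989 621
w3 (np.float64(0.8292970476985804), 20) [20.66  0.9  -0.37] 0.8482328482328483 286
w4 (np.float64(0.780574561869985), 22) [19.62 -2.71  0.7 ] 0.8707349576324458 1088
w13 (np.float64(0.8738430053179119), -18) [-19.37  -0.16   0.77] 0.877182834362542 900
w8 (np.float64(0.8179055077229265), -2) [-4.85 -0.47  1.2 ] 0.8377011750292365 1208
w10 (np.float64(0.7428440273385698), -24) [-28.04   0.96   1.65] 0.784200489155614 1153
side start (np.float64(0.6579210672595887), 14) [30.12 -0.95 -8.73] 0.7755388343323556 96
side now (np.float64(0.8568354170936667), -28) [-24.6   -1.64  -1.69] 0.9018475750577367 137
scene start (np.float64(0.7163323782234957), 10) [ 25.2   -1.59 -10.48] 0.8513534658112971 86
scene now (np.float64(0.8214510247705269), -32) [-30.6    1.06  -0.73] 0.8401073619631901 107
```

The wrist fit is consistent: fin at about −18.5°, moved roughly 39° so far (1.6 clicks). I'll go back down behind the fin and press gently in small steps, watching force against angle.

Emit:
jog_arm(
  motion=[
    [1,-0.9,2,0,1],
    [1,-0.9,2,0,1],
    [1,-1,2,0,1],
    [0,0,1.5,0,1],
    [0,0,1.5,0,1],
    [0,0,1,0,1],
    [0,-0.2,0,0,1],
    [0,-0.2,0,0,1],
    [0,-0.1,0,0,1],
    [0,0,0,0,1],
    [0,0,0,0,1],
  ],
)

```text
t: 19.6
tool_pos: [0.5319, 0.1162, 0.0737]
tcp_rot: [[-0.922, 0.388, 0.002], [0.388, 0.922, 0.001], [-0.001, 0.001, -1.0]]
wrist_force: [1.0, 1.6, 0.2]
finger_gap: -0.002
gripper_force: 0.8
```

```bash
cat >> f.py <<'E'
from fit import pose
b,x,i,_=pose("wrist",img=im,c=c); print("fit",b,x,i)
E
python3 f.py 17; python3 -c "
from h import *
s=state();print(s['wrist_force'],s['ft_torque'])"
```

```text
t 19.65 tcp [0.5319 0.1162 0.0737] tool phi -22.831017292204464 r,d mm 29.737209700755056 18.477041030466555 force radial,tang,z 0.8696858766276205 2.3104550339093186 1.5559302245407458
orange n 594 azim -20.004546121961585 r 0.023426203893169455
net 0.57 -22.837134599569982 0.03704778130407567
fit (np.float64(0.7489526704467957), -20) [-26.4851   0.3295   2.4937] 0.7889699935715323
[1.86472389 2.00649672 1.66858281] [ 0.29208421 -0.26814218  0.06883089]
```

The dial responds like a spring about its present angle. I'll press further in measured steps, since there is ample margin to the fourth click.

Emit:
jog_arm(
  motion=[
    [-0.1,-0.18,0,0.06,1],
    [-0.1,-0.18,0,0.06,1],
    [0,0,0,0,1],
    [0,0,0,0,1],
  ],
)

```text
t: 20.2
tool_pos: [0.533, 0.114, 0.0738]
tcp_rot: [[-0.869, 0.494, 0.003], [0.494, 0.869, 0.003], [-0.002, 0.004, -1.0]]
wrist_force: [2.3, 4.8, -0.2]
finger_gap: 0.0
gripper_force: 2.6
```

```bash
python3 f.py 18; python3 - <<'E'
from fit import *
for cam in ("side","scene"): print(cam,*pose(cam))
E
```

```text
t 20.25 tcp [0.5329 0.114  0.0738] tool phi -29.62989169099219 r,d mm 29.365770434790473 20.46375783790283 force radial,tang,z 0.45566550854893206 6.139136205180035 0.33909096408904693
orange n 617 azim -22.668591809740384 r 0.02322557368452981
net 0.82 -24.194210560221496 0.03698030943686989
fit (np.float64(0.7483084605561591), -24) [-29.5601   0.8666   2.2336] 0.7708208508088675
side (np.float64(0.8542580316165221), -32) [-31.39351852  -0.27083333  -0.31712963] 0.8545343262266653 136
scene (np.float64(0.8529736358062538), -36) [-35.86532001  -0.21670588  -2.8489631 ] 0.9004405286343612 115
```

Emit:
jog_arm(
  motion=[
    [-0.1,-0.18,0,0.06,1],
    [0,0,0,0,1],
    [0,0,0,0,1],
  ],
)

```text
t: 20.78
tool_pos: [0.5328, 0.1112, 0.0738]
tcp_rot: [[-0.838, 0.546, 0.003], [0.546, 0.838, 0.002], [-0.002, 0.003, -1.0]]
wrist_force: [1.3, 1.5, 0.6]
finger_gap: 0.001
gripper_force: 1.3
```

```bash
python3 f.py 19; python3 - <<'E'
from fit import *
for cam in ("side","scene"): print(cam,*pose(cam))
E
```

```text
t 20.825 tcp [0.5324 0.1102 0.0737] tool phi -33.10478044129945 r,d mm 29.626671374172826 18.749657968015345 force radial,tang,z 0.5260774127218413 1.5642921788381103 1.5110275362506491
orange n 607 azim -30.28133799641346 r 0.023447031477391123
net 0.95 -34.56434434815347 0.03595918908532714
fit (np.float64(0.7626170056358735), -32) [-34.9174   0.4892   1.493 ] 0.7828268044775065
side (np.float64(0.8427921692703184), -40) [-40.34185288   0.2759157   -1.22489558] 0.8801335221525389 140
scene (np.float64(0.7823137209030296), -46) [-49.43843771   1.88835573  -1.85755048] 0.8900594942984631 115
```

Emit:
jog_arm(
  motion=[
    [0,0,0,0,1],
    [0,0,0,0,1],
    [0,0,0,0,1],
  ],
)

```text
t: 21.35
tool_pos: [0.5312, 0.1094, 0.0732]
tcp_rot: [[-0.837, 0.547, -0.001], [0.547, 0.837, -0.0], [0.0, -0.001, -1.0]]
wrist_force: [-0.2, 0.5, 0.7]
finger_gap: -0.001
gripper_force: 0.0
```

```bash
python3 f.py 20; python3 - <<'E'
from fit import *
for cam in ("side","scene"): print(cam,*pose(cam))
E
```

```text
t 21.4 tcp [0.5313 0.1095 0.0732] tool phi -33.16958606177827 r,d mm 29.108170146360234 17.606779701317603 force radial,tang,z 0.2556627751953829 0.5573913329535832 -0.6012879859825777
orange n 669 azim -35.17572251459659 r 0.024734044596871993
net 0.8 -37.18860434157814 0.03508297996219439
fit (np.float64(0.8414188462916518), -36) [-37.9374   0.5245   0.6427] 0.8517957820004176
side (np.float64(0.860753364965624), -46) [-42.40073935  -0.1813005   -1.7239588 ] 0.8845625735582582 149
scene (np.float64(0.7806717737183264), -46) [-49.35543362   1.56873952  -2.09350709] 0.8746895181321411 113
```

Emit:
jog_arm(
  motion=[
    [0,0.3,0,0,1],
    [0,0.3,0,0,1],
    [0,0.3,0,0,1],
    [0,0,-1.5,0,1],
    [0,0,-1.5,0,1],
    [0,0,-2,0,1],
    [0,0,0,0,1],
    [0,0,0,0,1],
  ],
)

```text
t: 22.55
tool_pos: [0.5361, 0.1172, 0.1234]
tcp_rot: [[-0.837, 0.547, -0.0], [0.547, 0.837, 0.0], [0.0, -0.0, -1.0]]
wrist_force: [0.1, -0.3, 0.2]
finger_gap: 0.0
gripper_force: 0.0
```

```bash
python3 f.py 21; python3 - <<'E'
from fit import *
for cam in ("side","scene"): 
    im=get_image(cam); cv2.imwrite(f"pics/{cam}21.png",im); print(cam,*pose(cam,img=im))
E
python3 b.py 21 .055 | tail -1; python3 g.py pics/top21.png
```

```text
t 22.6 tcp [0.5359 0.1172 0.123 ] tool phi -33.16058713789744 r,d mm 28.787255836416534 26.52502261895093 force radial,tang,z -0.16161062032148987 -0.5551643660595686 -1.0855090438143806
orange n 402 azim -34.98256161962155 r 0.026301018620147863
net 0.88 -42.223311202663155 0.03843150805215913
fit (np.float64(0.846397575423612), -38) [-36.4025  -0.2878  -0.2313] 0.8780250347705146
side (np.float64(0.860753364965624), -46) [-42.40073935  -0.1813005   -1.7239588 ] 0.8845625735582582 149
scene (np.float64(0.7806717737183264), -46) [-49.35543362   1.56873952  -2.09350709] 0.8746895181321411 113
23.5 [0.5364 0.1173 0.1233] [-0.1342 -0.0919  0.1234]
pics/top21.png 479 (np.float32(334.5879), np.float32(218.42697)) -35.797207 [299. 159.] [375. 273.]
```

The free rest is now −36.5°, confirmed by three fits. I'll approach a little higher and farther out for a cleaner lever, and press lightly.

Emit:
jog_arm(
  motion=[
    [-0.6,-0.24,1.5,0.08,1],
    [0,0,1.5,0,1],
    [0,0,1.4,0,1],
    [0,-0.4,0,0,1],
    [0,-0.3,0,0,1],
    [0,-0.2,0,0,1],
    [0,0,0,0,1],
    [0,0,0,0,1],
  ],
)

```text
t: 24.5
tool_pos: [0.5348, 0.105, 0.0796]
tcp_rot: [[-0.791, 0.612, 0.001], [0.612, 0.791, 0.0], [-0.0, 0.001, -1.0]]
wrist_force: [0.3, 0.8, -0.0]
finger_gap: -0.0
gripper_force: 0.0
```

```bash
cat > k.py <<'E'
from fit import *
for cam in ("side","scene"): 
    b,x,i,_=pose(cam); print(cam,b[1],x.round(1),round(i,2))
E
python3 f.py 22; python3 k.py
```

```text
t 24.55 tcp [0.5348 0.105  0.0795] tool phi -37.73128468872389 r,d mm 33.161468958888875 18.42736378709977 force radial,tang,z 0.1956376366357197 -0.07332391608219416 -0.7569307995631959
orange n 627 azim -35.230831275216254 r 0.02516846717732964
net 0.69 -36.84978096189709 0.03701136974123926
fit (np.float64(0.8454498268063515), -36) [-37.9991   0.3199   0.6547] 0.8620310241418739
side -44 [-44.7   0.5  -0.6] 0.88
scene -46 [-49.4   1.6  -2.1] 0.87
```

Emit:
jog_arm(
  motion=[
    [0,-0.15,0,0,1],
    [0,-0.15,0,0,1],
    [0,0,0,0,1],
    [0,0,0,0,1],
  ],
)

```text
t: 25.2
tool_pos: [0.5328, 0.1024, 0.0793]
tcp_rot: [[-0.791, 0.612, -0.0], [0.612, 0.791, -0.0], [0.0, -0.0, -1.0]]
wrist_force: [0.2, 0.2, -0.0]
finger_gap: -0.006
gripper_force: 0.0
```

```bash
python3 f.py 23; python3 k.py
```

```text
t 25.25 tcp [0.5328 0.1025 0.0793] tool phi -37.73889514168077 r,d mm 33.07379705277784 15.227031695686867 force radial,tang,z -0.21453976606920702 0.4838258763423386 0.28915152484193074
orange n 540 azim -39.51293568921272 r 0.024122314411059793
fit (np.float64(0.7907164570877315), -40) [-41.6395   0.4924   0.6906] 0.8054999026869841
side -48 [-44.1  -0.2  -2.7] 0.88
scene -46 [-45.1  -0.5  -4.8] 0.88
```

Emit:
jog_arm(
  motion=[
    [0,-0.1,0,0,1],
    [0,-0.1,0,0,1],
    [0,0,0,0,1],
    [0,0,0,0,1],
  ],
)

```text
t: 25.9
tool_pos: [0.5316, 0.1009, 0.0793]
tcp_rot: [[-0.791, 0.612, 0.0], [0.612, 0.791, -0.0], [-0.0, 0.0, -1.0]]
wrist_force: [0.2, 0.2, -0.3]
finger_gap: 0.001
gripper_force: 0.1
```

```bash
python3 f.py 24; python3 k.py
```

```text
t 25.95 tcp [0.5316 0.1009 0.0793] tool phi -37.743550866881414 r,d mm 33.15316125448082 13.231771406472543 force radial,tang,z 1.0572421429573615 -0.03358525204657162 0.020425550570392154
orange n 502 azim -43.14532007160518 r 0.023790072826906934
net 0.97 -42.589181860237225 0.036198547694981896
fit (np.float64(0.7415686810682709), -42) [-43.7854   0.0204   0.6271] 0.7706238132076799
side -50 [-50.3   1.2  -2. ] 0.86
scene -52 [-55.1   1.9  -2.9] 0.9
```

The dial now moves along with the finger under almost no force. I'll go on in small measured sweeps, aiming at the absolute angle of the 8th tick (−74.8°).

Emit:
jog_arm(
  motion=[
    [-0.07,-0.2,0,0.06,1],
    [-0.07,-0.2,0,0.06,1],
    [0,0,0,0,1],
    [0,0,0,0,1],
  ],
)

```text
t: 26.6
tool_pos: [0.531, 0.0978, 0.0795]
tcp_rot: [[-0.713, 0.701, 0.002], [0.701, 0.713, 0.001], [-0.001, 0.002, -1.0]]
wrist_force: [3.1, 2.6, 0.4]
finger_gap: -0.001
gripper_force: 1.5
```

```bash
python3 f.py 25; python3 k.py;  python3 b.py 25 .055 | tail -1
```

```text
t 26.65 tcp [0.531  0.0977 0.0796] tool phi -44.54970748773116 r,d mm 33.1441392725254 14.338510243584265 force radial,tang,z 0.295687288742316 4.069214034419178 -0.7886569183222576
orange n 518 azim -46.023242212834624 r 0.023816854671580734
net 0.96 -47.27148987958095 0.03710168611598752
fit (np.float64(0.7685681946802491), -46) [-47.2838   0.206    0.4532] 0.7768416232614046
side -52 [-53.    0.9  -2.2] 0.91
scene -54 [-51.7  -0.5  -6.6] 0.86
27.55 [0.5305 0.0972 0.0795] [3.0812 4.1652 0.285 ]
```

View pics/top25.png

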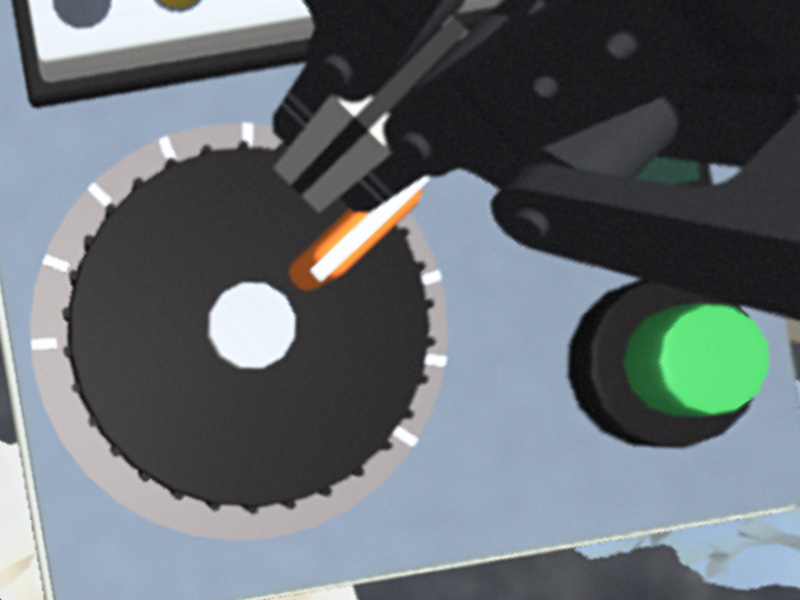

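The fin (315,278)–(425,182) reads about −48°, pointing close to the 7th tick, with 4–5 N resisting. It looks to be in the third notch now. The last release should come near −62°, so I'll continue with one sweep step at a time.

Emit:
jog_arm(
  motion=[
    [-0.08,-0.2,0,0.06,1],
    [0,0,0,0,1],
    [0,0,0,0,1],
  ],
)

```text
t: 27.92
tool_pos: [0.5303, 0.0959, 0.0795]
tcp_rot: [[-0.669, 0.743, 0.002], [0.743, 0.669, 0.001], [-0.001, 0.002, -1.0]]
wrist_force: [4.9, 4.5, 0.9]
finger_gap: -0.001
gripper_force: 2.8
```

```bash
python3 f.py 26; python3 k.py
```

```text
t 27.975 tcp [0.5303 0.0958 0.0795] tool phi -48.02092506890442 r,d mm 33.11442964740208 14.563165177849545 force radial,tang,z -0.9098509999384748 6.2518018335342616 -0.7075782309745088
orange n 513 azim -48.60333355544438 r 0.02344414443637343
net 0.6 -50.618203312751994 0.03652010500036052
fit (np.float64(0.727053598330562), -50) [-50.1731   0.2235   0.4031] 0.7607696529016326
side -56 [-51.6  -0.8  -3.5] 0.9
scene -54 [-59.2   1.9  -4.4] 0.84
```

I'll back off and lift once more to see whether the fin stays at about −50° or springs back.

Emit:
jog_arm(
  motion=[
    [0,0.3,0,0,1],
    [0,0.4,0,0,1],
    [0,0.3,-1,0,1],
    [0,0,-2,0,1],
    [0,0,-1,0,1],
    [0,0,0,0,1],
    [0,0,0,0,1],
  ],
)

```text
t: 29.0
tool_pos: [0.5361, 0.1014, 0.1189]
tcp_rot: [[-0.668, 0.744, -0.001], [0.744, 0.668, -0.0], [0.001, -0.001, -1.0]]
wrist_force: [-0.7, 0.0, 1.0]
finger_gap: -0.001
gripper_force: 0.0
```

```bash
python3 f.py 27; python3 k.py;  python3 b.py 27 .055 | tail -1; python3 g.py pics/top27.png
```

```text
t 29.05 tcp [0.536  0.1015 0.1187] tool phi -48.057226654626106 r,d mm 32.75507366688111 22.658161314913084 force radial,tang,z -0.264286378472464 0.09071023791023505 -0.017892848640554827
orange n 435 azim -39.995484186419226 r 0.026622587568885876
net 0.83 -42.829915265611874 0.03635128440347113
fit (np.float64(0.8835691494504786), -42) [-42.2531  -0.0124   0.0849] 0.8841621665189007
side -50 [-49.6   1.1  -2. ] 0.86
scene -52 [-54.3   2.2  -2.9] 0.91
29.95 [0.5367 0.1016 0.1193] [-1.1473  0.2197 -0.3396]
pics/top27.png 431 (np.float32(345.09464), np.float32(231.5722)) -41.67091 [303. 177.] [390. 285.]
```

The fin springs back to −42°, so it has settled there after three force releases: 8.5 N, 8.8 N, and 6–9 N. The next release is the fourth click, so I'll retrace and add one step at a time.

Emit:
jog_arm(
  motion=[
    [0,0,2,0,1],
    [0,0,1.9,0,1],
    [0,-0.4,0,0,1],
    [0,-0.3,0,0,1],
    [0,-0.3,0,0,1],
    [-0.08,-0.2,0,0.06,1],
    [0,0,0,0,1],
    [0,0,0,0,1],
  ],
)

```text
t: 30.95
tool_pos: [0.5293, 0.0933, 0.081]
tcp_rot: [[-0.623, 0.782, 0.002], [0.782, 0.623, 0.0], [-0.001, 0.002, -1.0]]
wrist_force: [1.3, 1.2, 2.5]
finger_gap: -0.001
gripper_force: 0.9
```

```bash
python3 f.py 28; python3 k.py
```

```text
t 31.0 tcp [0.5292 0.0933 0.0809] tool phi -51.44681520063555 r,d mm 33.551476521702845 14.107260205612839 force radial,tang,z 0.8242150998459515 1.9080216706918112 1.8288080518191232
orange n 473 azim -43.76902822900845 r 0.022115734686801825
net 0.97 -46.46278513894875 0.03678112519042047
fit (np.float64(0.6350170865977343), -46) [-48.0222   0.4372   1.13  ] 0.6487281711494188
side -48 [-35.1  -4.1  -7.5] 0.89
scene -54 [-56.9   1.3  -4.6] 0.84
```

The finger came down on the fin's top (fz is up about 2 N), so this isn't a proper side contact. I'll lift off, back away, square up to the fin, and come down at the first height.

Emit:
jog_arm(
  motion=[
    [0,0,-2,0,1],
    [0,0.7,-1,0,1],
    [0,0.7,0,-0.06,1],
    [0,0,0,-0.06,1],
    [0,0,1.5,0,1],
    [0,0,1.5,0,1],
    [0,0,0.65,0,1],
    [0,0,0,0,1],
    [0,0,0,0,1],
  ],
)

```text
t: 32.28
tool_pos: [0.5395, 0.1016, 0.0739]
tcp_rot: [[-0.712, 0.703, 0.0], [0.703, 0.712, -0.0], [-0.0, 0.0, -1.0]]
wrist_force: [-0.1, -0.3, 0.2]
finger_gap: -0.003
gripper_force: 0.0
```

```bash
python3 f.py 29; python3 k.py
```

```text
t 32.325 tcp [0.5396 0.1017 0.0741] tool phi -44.62638827623929 r,d mm 36.42984412483295 23.331919750090076 force radial,tang,z -0.07789891936051067 0.990739051817598 0.29679674035562864
orange n 806 azim -39.75445277470306 r 0.02625812457796371
net 0.64 -43.62161054119822 0.03660488336581231
fit (np.float64(0.8710371565844881), -42) [-44.2769   0.8066   0.8853] 0.8880383955078773
side -50 [-49.6   1.1  -2. ] 0.86
scene -52 [-54.6   2.1  -2.7] 0.91
```

Emit:
jog_arm(
  motion=[
    [0.4,-0.2,0,0,1],
    [0,-0.3,0,0,1],
    [0,-0.2,0,0,1],
    [0,0,0,0,1],
    [0,0,0,0,1],
  ],
)

```text
t: 33.1
tool_pos: [0.5317, 0.1003, 0.0739]
tcp_rot: [[-0.712, 0.702, 0.0], [0.702, 0.712, 0.001], [0.0, 0.001, -1.0]]
wrist_force: [0.6, 3.5, 0.3]
finger_gap: 0.001
gripper_force: 1.1
```

```bash
python3 f.py 30; python3 k.py
```

```text
t 33.15 tcp [0.5316 0.1003 0.0739] tool phi -44.590731844934204 r,d mm 31.773507344356723 16.672900835547985 force radial,tang,z -0.9287123399854939 2.6523370388517327 -0.2321514855283387
orange n 598 azim -44.90385893935017 r 0.02382656676909798
net 0.71 -46.08456171773717 0.036679030058669064
fit (np.float64(0.7890453770598262), -46) [-48.658    0.4469   1.4751] 0.8106914949262475
side -52 [-53.1   1.4  -2.4] 0.85
scene -54 [-56.9   1.3  -4.6] 0.84
```

Proper side contact now: 2.7 N, with the tool flat against the fin. Sweep on in steps.

Emit:
jog_arm(
  motion=[
    [-0.09,-0.19,0,0.06,1],
    [-0.09,-0.19,0,0.06,1],
    [0,0,0,0,1],
    [0,0,0,0,1],
  ],
)

```text
t: 33.8
tool_pos: [0.5315, 0.0976, 0.074]
tcp_rot: [[-0.624, 0.782, 0.003], [0.782, 0.624, 0.002], [-0.0, 0.004, -1.0]]
wrist_force: [3.0, 5.5, -0.9]
finger_gap: -0.004
gripper_force: 2.6
```

```bash
python3 f.py 31; python3 k.py
```

```text
t 33.85 tcp [0.5315 0.0975 0.074 ] tool phi -51.41220900559122 r,d mm 31.59448058267225 18.479850716582387 force radial,tang,z -2.4888831397119002 5.663045720564868 -1.2707644433150707
orange n 613 azim -47.93857156865789 r 0.023833911753802287
net 0.91 -51.14221865418862 0.03766679713524079
fit (np.float64(0.7685075582636369), -48) [-52.8568   1.1914   1.3992] 0.7982814352447637
side -56 [-51.6  -0.8  -3.5] 0.9
scene -54 [-64.    3.1  -3.7] 0.89
```

Emit:
jog_arm(
  motion=[
    [-0.09,-0.19,0,0.06,1],
    [0,0,0,0,1],
    [0,0,0,0,1],
    [0,0,0,0,1],
  ],
)

```text
t: 34.5
tool_pos: [0.5286, 0.0924, 0.0737]
tcp_rot: [[-0.574, 0.819, -0.001], [0.819, 0.574, -0.001], [-0.001, -0.002, -1.0]]
wrist_force: [0.2, -0.4, -0.2]
finger_gap: -0.0
gripper_force: 0.0
```

```bash
python3 f.py 32; python3 k.py
```

```text
t 34.55 tcp [0.5287 0.0927 0.0737] tool phi -54.980027595105355 r,d mm 32.79969532500048 15.392451194559518 force radial,tang,z 0.47848053160946036 -0.35590583324473113 0.4240319820525065
orange n 670 azim -58.98511054154046 r 0.02548902437976187
net 0.9 -60.282765984963355 0.03818057861013708
fit (np.float64(0.8567141628019223), -60) [-61.3252   0.6372   0.5581] 0.871555907060257
side -66 [-61.   -0.2  -4.9] 0.89
scene -62 [-65.4  -0.2  -6.2] 0.92
```

The fin sprang to −60° and is now free. A small nudge of about 3° shows whether it is fully seated or only near half-way to −74.8°. It is safe either way, because the fin stays well short of −75°.

Emit:
jog_arm(
  motion=[
    [-0.09,-0.19,0,0.06,1],
    [0,0,0,0,1],
    [0,0,0,0,1],
    [0,0,0,0,1],
  ],
)

```text
t: 35.2
tool_pos: [0.528, 0.092, 0.0738]
tcp_rot: [[-0.525, 0.851, -0.0], [0.851, 0.525, 0.0], [0.0, -0.0, -1.0]]
wrist_force: [-0.9, -0.7, -0.6]
finger_gap: 0.005
gripper_force: 0.0
```

```bash
python3 f.py 33; python3 k.py
```

```text
t 35.25 tcp [0.5281 0.0919 0.0738] tool phi -58.345907181957024 r,d mm 32.12693149723369 16.327526453279933 force radial,tang,z -0.02844128831929874 0.38692501520818373 -0.6001649340244437
orange n 663 azim -60.64506733723502 r 0.025356704707686806
net 0.95 -62.49498714745594 0.03631887240626347
fit (np.float64(0.8541703348489399), -62) [-63.3363   0.6202   0.5961] 0.8706588975447042
side -66 [-65.6   0.7  -2.7] 0.83
scene -68 [-65.4  -1.   -7.4] 0.91
```

Emit:
jog_arm(
  motion=[
    [-0.09,-0.19,0,0.06,1],
    [0,0,0,0,1],
    [0,0,0,0,1],
    [0,0,0,0,1],
  ],
)

```text
t: 35.9
tool_pos: [0.5269, 0.0902, 0.0738]
tcp_rot: [[-0.473, 0.881, -0.0], [0.881, 0.473, 0.0], [0.0, 0.0, -1.0]]
wrist_force: [-0.0, 1.1, -0.8]
finger_gap: -0.0
gripper_force: 0.0
```

```bash
python3 f.py 34; python3 k.py
```

```text
t 35.95 tcp [0.5269 0.0902 0.0738] tool phi -61.784211373780394 r,d mm 32.08970915342945 16.384753861765887 force radial,tang,z 0.10181647031048495 -0.04646707763716652 -0.1411754890431116
orange n 650 azim -63.6320657275736 r 0.02474580452765795
net 0.63 -63.256702296303246 0.036610452459305186
fit (np.float64(0.839867795909936), -64) [-66.4202   0.8223   0.5977] 0.8541194415609178
side -68 [-67.3   0.2  -4.3] 0.85
scene -68 [-70.6   0.9  -6.1] 0.86
```

Emit:
jog_arm(
  motion=[
    [-0.09,-0.19,0,0.06,1],
    [0,0,0,0,1],
    [0,0,0,0,1],
    [0,0,0,0,1],
  ],
)

```text
t: 36.6
tool_pos: [0.5257, 0.0885, 0.0738]
tcp_rot: [[-0.419, 0.908, 0.0], [0.908, 0.419, 0.0], [-0.0, 0.0, -1.0]]
wrist_force: [-0.4, 0.3, -0.2]
finger_gap: 0.002
gripper_force: 0.1
```

```bash
python3 f.py 35; python3 k.py
```

```text
t 36.65 tcp [0.5257 0.0885 0.0738] tool phi -65.2227137210021 r,d mm 32.08779102644464 16.468989553231573 force radial,tang,z 0.0986897342267257 -0.001568156086645126 -0.8013819996076262
orange n 630 azim -66.13508162441126 r 0.024503757367128152
fit (np.float64(0.806290650406504), -66) [-68.4177   0.8739   0.0561] 0.8410919661288284
side -70 [-67.8  -1.2  -5.6] 0.86
scene -72 [-69.1  -2.1  -6.9] 0.89
```

Emit:
jog_arm(
  motion=[
    [0,0.4,0,0,1],
    [0,0.4,0,0,1],
    [0,0,-2,0,1],
    [0,0,-3,0,1],
    [0,0,0,0,1],
    [0,0,0,0,1],
  ],
)

```text
t: 37.55
tool_pos: [0.5325, 0.092, 0.1233]
tcp_rot: [[-0.419, 0.908, -0.001], [0.908, 0.419, 0.0], [0.0, -0.001, -1.0]]
wrist_force: [-0.1, -1.1, -0.6]
finger_gap: -0.002
gripper_force: 0.0
```

```bash
python3 f.py 36; python3 k.py;  python3 b.py 36 .055 | tail -1; python3 g.py pics/top36.png
python3 - <<'E'
# per-tick hit test in rectified deck view: sample ring brightness profile (ticks white), and dial teeth phase
import cv2,numpy as np
for k in (3,14,21,27,36):
    im=cv2.cvtColor(cv2.imread(f'pics/top{k}.png'),cv2.COLOR_BGR2GRAY)
    a=np.arange(100,-130,-1); v=[]
    for x in a:
        t=np.radians(x); v.append(max(im[int(329-r*np.cos(t)),int(237-r*np.sin(t))] for r in range(190,200,2)))
    v=np.array(v); print(k,[int(x) for x,p,q,r in zip(a[1:-1],v[:-2],v[1:-1],v[2:]) if q>222 and q>=p and q>r])
E
```

```text
t 37.6 tcp [0.5322 0.0919 0.123 ] tool phi -65.22961328848817 r,d mm 31.675286069151763 23.83573009607456 force radial,tang,z 0.36614706776116934 -0.3679754710370513 0.06827681524193507
orange n 399 azim -64.57750064867507 r 0.026364330968300122
net 0.63 -69.35782535527763 0.03730459559653696
fit (np.float64(0.860762320284453), -66) [-66.4049  -0.0001  -0.0366] 0.880071495505501
side -70 [-65.5  -1.   -4.3] 0.85
scene -68 [-76.    2.2  -6.4] 0.89
38.5 [0.5329 0.0918 0.1238] [ 0.5461  0.9119 -0.6644]
pics/top36.png 377 (np.float32(380.21338), np.float32(278.43246)) -65.716415 [320. 249.] [440. 315.]
3 [94, 70, 46, 22, 18, -3, -27, -51, -75, -99, -123]
14 [94, 69, 45, 21, -3, -27, -51, -74, -98, -123]
21 [94, 69, 45, 21, -3, -27, -43, -51, -75, -99, -123]
27 [94, 69, 45, 21, -3, -27, -50, -75, -99, -123]
36 [94, 70, 45, 21, -3, -27, -51, -73, -99, -122]
```

All the settled rests are 24° apart (−18.2°, −42.2°, −66.2°), and four releases are counted. One last safe check: a 3–4° touch to see whether it resists (seated) or slides on by itself.

Emit:
jog_arm(
  motion=[
    [0,0,2.5,0,1],
    [0,0,2.5,0,1],
    [0,-0.4,0,0,1],
    [0,-0.4,0,0,1],
    [-0.09,-0.19,0,0.06,1],
    [0,0,0,0,1],
    [0,0,0,0,1],
  ],
)

```text
t: 39.38
tool_pos: [0.5252, 0.0869, 0.0747]
tcp_rot: [[-0.364, 0.931, 0.002], [0.931, 0.364, 0.0], [-0.001, 0.002, -1.0]]
wrist_force: [1.0, 0.1, 1.8]
finger_gap: -0.001
gripper_force: 0.5
```

```bash
python3 f.py 37; python3 k.py
```

```text
t 39.425 tcp [0.5251 0.0869 0.0746] tool phi -68.63919750830877 r,d mm 32.277201106144055 17.267253363893847 force radial,tang,z 0.16169568185821148 1.2786754687771038 0.9978670931187444
orange n 617 azim -67.61578305689204 r 0.024232198120947793
net 0.83 -71.49633837134017 0.03657627216010174
fit (np.float64(0.7989003228410008), -68) [-70.556    0.9748   0.2374] 0.8098939783414373
side -72 [-70.7  -0.5  -5.4] 0.86
scene -72 [-64.7  -3.7  -7.6] 0.93
```

It resists slightly, just as the other notches did past their rest, so the fourth click is seated. I'll retreat, lift, and move over the green key.

Emit:
jog_arm(
  motion=[
    [0,0.4,0,0,1],
    [0,0.4,0,0,1],
    [0,0,-2,0,1],
    [0,0,-3,0,1],
    [-2.02,-2.32,0,0,1],
    [-2.02,-2.32,0,0,1],
    [-2.02,-2.32,0,0,1],
    [0,0,0,0,1],
    [0,0,0,0,1],
  ],
)

```text
t: 40.7
tool_pos: [0.4894, 0.0089, 0.1237]
tcp_rot: [[-0.364, 0.931, 0.0], [0.931, 0.364, 0.001], [0.001, 0.0, -1.0]]
wrist_force: [1.1, -0.1, 0.5]
finger_gap: -0.0
gripper_force: 0.0
```

```bash
python3 - <<'E'
from fit import *
np.set_printoptions(precision=4,suppress=True)
c=calibration("wrist"); im=get_image("wrist"); cv2.imwrite("pics/w38.png",im)
print("fin",*pose("wrist",img=im,c=c)[:3])
s=state(); print(s["t"],s["tool_pos"],s["tcp_rot"])
for cam in ("wrist","side","scene"):
    if cam!="wrist": im=get_image(cam)
    h=cv2.cvtColor(im,cv2.COLOR_BGR2HSV); m=cv2.inRange(h,(45,150,120),(75,255,255)); n,l,st,ce=cv2.connectedComponentsWithStats(m); k=1+np.argmax(st[1:,4])
    print(cam,st[k],atz(cam,(ce[k]+.5)/[560,420],.073))
    r=pinpoint(cam,"start_key_top"); print(r and (r[0]["p"],atz(cam,r[0]["location"],.073)))
for cam in ("side","scene"):
    im=cv2.imread(f"pics/{cam}1.png"); h=cv2.cvtColor(im,cv2.COLOR_BGR2HSV); m=cv2.inRange(h,(45,150,120),(75,255,255)); n,l,st,ce=cv2.connectedComponentsWithStats(m); k=1+np.argmax(st[1:,4])
    print(cam,"start",st[k],atz(cam,(ce[k]+.5)/[560,420],.073))
E
python3 k.py
```

```text
fin (np.float64(0.8723279570608526), -66) [-66.2359  -0.4341   0.085 ] 0.9002697610107226
40.75 [0.4895 0.0092 0.1237] [[-0.3652  0.9309  0.0002]
 [ 0.9309  0.3652  0.0007]
 [ 0.0006  0.0004 -1.    ]]
wrist [256 215  40  37 265] [0.4899 0.0064 0.073 ]
(0.75, array([0.493 , 0.0106, 0.073 ]))
side [254 212  14  11 111] [0.4886 0.0034 0.073 ]
(0.56, array([0.4874, 0.0076, 0.073 ]))
scene [259 220   1   1   1] [0.4826 0.0088 0.073 ]
(0.44, array([ 0.4862, -0.0061,  0.073 ]))
side start [254 212  14  11 112] [0.4886 0.0035 0.073 ]
scene start [263 219   1   1   1] [0.4921 0.0089 0.073 ]
side -72 [-93.5   8.9   1.7] 0.76
scene -68 [-73.    0.6  -6.6] 0.87
```

The fin rests at −66.2°, but the tick is at −74.8°. Before pressing the key, one more decisive and safe probe: press to about −70°. It should either resist and return (seated) or snap on to the tick.

Emit:
jog_arm(
  motion=[
    [2.02,2.32,0,0,1],
    [2.02,2.32,0,0,1],
    [2.02,2.32,0,0,1],
    [0,0,0,0,1],
    [0,0,2.4,0,1],
    [0,0,2.5,0,1],
    [0,-0.4,0,0,1],
    [0,-0.4,0,0,1],
    [-0.06,-0.13,0,0.04,1],
    [0,0,0,0,1],
    [0,0,0,0,1],
  ],
)

```text
t: 42.48
tool_pos: [0.5246, 0.0856, 0.0758]
tcp_rot: [[-0.326, 0.945, 0.003], [0.945, 0.326, -0.0], [-0.001, 0.003, -1.0]]
wrist_force: [2.4, -0.4, 4.0]
finger_gap: -0.002
gripper_force: 1.5
```

```bash
python3 f.py 39; python3 k.py
```

```text
t 42.525 tcp [0.5246 0.0856 0.0757] tool phi -70.97820916737976 r,d mm 32.614116718037444 17.623347305989174 force radial,tang,z 1.8589189571694398 2.5558057850710374 2.8977881046444667
orange n 600 azim -68.64870316930583 r 0.024059367045566753
net 0.65 -71.32871343014779 0.036650658006931076
fit (np.float64(0.7778115964084614), -70) [-72.2748   1.2213   0.2461] 0.8054372508188316
side -74 [-70.6  -0.5  -5.4] 0.87
scene -72 [-76.    0.1  -5.9] 0.92
```

It resists, and fz is up: a knuckle is bearing on the fin's top edge, which could also have dragged the fin back in earlier retreats. This time I'll lift straight up first, so nothing can drag it.

Emit:
jog_arm(
  motion=[
    [0,0,-1.5,0,1],
    [0,0,-3,0,1],
    [0,0,0,0,1],
    [0,0,0,0,1],
  ],
)

```text
t: 43.18
tool_pos: [0.5218, 0.086, 0.1194]
tcp_rot: [[-0.326, 0.945, -0.003], [0.945, 0.326, 0.0], [0.001, -0.003, -1.0]]
wrist_force: [0.6, 0.3, -0.1]
finger_gap: 0.003
gripper_force: 0.0
```

```bash
python3 f.py 40; python3 k.py
```

```text
t 43.225 tcp [0.5218 0.0859 0.1191] tool phi -70.95774220325198 r,d mm 31.383400505164353 15.04397598638845 force radial,tang,z -1.1519397420544384 0.47095961103126016 0.9218383803947301
orange n 389 azim -64.62808952879799 r 0.026929724077844816
net 0.82 -68.39421242067931 0.03629396293169317
fit (np.float64(0.8695941791350686), -66) [-66.323    0.0528   0.2684] 0.8704783731550052
side -70 [-63.   -2.   -5.2] 0.85
scene -68 [-76.    2.2  -6.4] 0.89
```

With a straight lift it still returns to −66.3°, so it is seated in the fourth notch. Now the green key.

Emit:
jog_arm(
  motion=[
    [-2.12,-1.87,0,0,1],
    [-2.12,-1.87,0,0,1],
    [-2.12,-1.87,0,0,1],
    [0,0,2,0,1],
    [0,0,2,0,1],
    [0,0,0.4,0,1],
    [0,0,0.3,0,1],
    [0,0,0.3,0,1],
    [0,0,0.3,0,1],
    [0,0,0,0,1],
    [0,0,0,0,1],
  ],
)

```text
t: 44.75
tool_pos: [0.491, 0.0073, 0.0671]
tcp_rot: [[-0.326, 0.945, 0.0], [0.945, 0.326, 0.0], [-0.0, 0.0, -1.0]]
wrist_force: [-1.5, -0.4, 4.0]
finger_gap: -0.003
gripper_force: 2.1
```

Emit:
jog_arm(
  motion=[
    [0,0,0.15,0,1],
    [0,0,0.15,0,1],
    [0,0,0.1,0,1],
    [0,0,0,0,1],
    [0,0,0,0,1],
  ],
)

```text
t: 45.38
tool_pos: [0.4911, 0.0073, 0.0665]
tcp_rot: [[-0.325, 0.946, 0.002], [0.946, 0.325, 0.002], [0.002, 0.002, -1.0]]
wrist_force: [-8.9, 1.2, 32.9]
finger_gap: 0.004
gripper_force: 16.6
```

The key bottomed out: z stopped at 66.5 mm and the force rose. Release and move clear.

Emit:
jog_arm(
  motion=[
    [0,0,-0.6,0,1],
    [0,0,-2,0,1],
    [0,0,-4,0,1],
    [0,0,-5,0,1],
    [0,0,-4,0,1],
    [0,0,0,0,1],
    [0,0,0,0,1],
  ],
)

```text
t: 46.25
tool_pos: [0.4906, 0.0078, 0.2181]
tcp_rot: [[-0.326, 0.945, -0.001], [0.945, 0.326, 0.0], [0.001, -0.001, -1.0]]
wrist_force: [0.3, -0.7, -0.8]
finger_gap: 0.003
gripper_force: 0.0
```

```bash
python3 - <<'E'
from fit import *
np.set_printoptions(precision=4,suppress=True)
c=calibration("wrist"); im=get_image("wrist"); s=state()
print("fin",*pose("wrist",img=im,c=c)[:3]); print(s["t"],s["tool_pos"],s["wrist_force"])
for cam in ("side","scene"): get_image(cam); print(cam,pose(cam)[:2])
for n in ("amber_vial","red_cap_bottle","white_bottle","small_carton"):
    for cam in ("side","scene"):
        r=pinpoint(cam,n); print(n,cam,r and (round(r[0]["p"],2),np.array(r[0]["location"])*[560,420],atz(cam,r[0]["location"],0)))
for cam in ("side","scene"):
    r=look_for(cam,"start_key"); print("key",r and np.array(r[0]["location"])*[560,420])
E
```

```text
fin (np.float64(0.9045128411453095), -66) [-65.9773  -0.2099  -0.0371] 0.9185262944024923
46.3 [0.4902 0.0077 0.2176] [-0.2379 -0.5414 -0.4622]
side ((np.float64(0.7230089384352717), -70), array([-63.0237,  -1.9895,  -5.1865]))
scene ((np.float64(0.6821078431372549), -68), array([-75.9556,   2.1802,  -6.3642]))
amber_vial side (0.56, array([296.576, 272.58 ]), array([ 0.5136, -0.0886,  0.    ]))
amber_vial scene (0.78, array([293.496, 273.084]), array([ 0.4988, -0.1022,  0.    ]))
red_cap_bottle side (0.88, array([234.024, 166.488]), array([0.5453, 0.2458, 0.    ]))
red_cap_bottle scene (0.65, array([236.88 , 207.102]), array([0.5397, 0.2353, 0.    ]))
white_bottle side (0.78, array([339.08 , 255.318]), array([ 0.6065, -0.0898,  0.    ]))
white_bottle scene (0.68, array([336.896, 261.198]), array([ 0.6019, -0.1077,  0.    ]))
small_carton side (0.69, array([207.424, 182.28 ]), array([0.4702, 0.2226, 0.    ]))
small_carton scene (0.64, array([213.976, 214.62 ]), array([0.4707, 0.2228, 0.    ]))
key [205.8   175.602]
key [235.704 188.118]
```

```bash
python3 -c "
from bench import *
print(sign_off())"
```

```text
the job is handed in; nothing more can be done
None
```

I handed the job in, but I'm not certain the dial is on exactly the fourth click: I counted four releases, yet the fin rests at about −66°, roughly 9° short of the 8th tick (−74.8°), and stayed there after a gentle nudge. The green key was pressed fully down (33 N) and the arm moved clear, though I didn't separately confirm that the key came back up; the bottles and carton show no clear movement.

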